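Vent the curing box and hold its lid half open

ROBOT

A 7-joint arm with a two-finger parallel gripper is mounted at the origin on the work surface. World frame = base frame: x ahead of the robot, y to its left, z up, the work surface at z = 0. Lengths are in m, angles in rad, forces in N, time in s.
With the tool pointing down it reaches from about 0.4 to 0.875 m from the base axis. Payload 6.5 kg.
Tool frame: the origin (TCP) lies midway between the tips of the shut fingers; the grasp point (between the pads) lies 19 mm behind it (grip_point_offset is the distance from the TCP to the grasp point, in m); z points along the fingers, y is the direction in which the jaws open and shut (so a half turn about z gives the same grasp; the last joint's range is limited). The gripper opens to 85 mm and grips with 20 to 120 N. Pads are 22 mm wide; open, the fingers measure 114 mm over their backs; the gripper's body (76 mm by 85 mm) begins 54 mm behind the grasp point. The pads swing forward as they close: fully open they stand 13 mm farther back than shut.
Start: joints at [1.088, 0.536, -0.004, 1.538, 0.003, 1.067, -0.071], TCP at [0.263, -0.594, 0.207] pointing down, gripper open.
Joint ranges: [-2.7, 2.7], [-0.37, 2.16], [-1.27, 1.26], [0.24, 2.4], [-1.31, 4.45], [0.19, 1.91], [-2.76, 2.76]. Speed limits (rad/s): [2.39, 2.39, 3.14, 3.14, 3.14, 3.14, 3.14].

INTERFACE

Orientations are given as a unit quaternion [x, y, z, w].
In Python, from rig import get_state, camera, camera_info, hand_in, grip_point_offset gives the robot as it stands.
- The arm moves only by the tool jog_arm, never from a script. Its argument "steps" is one flat list of numbers, 6 for each row, row after row: the shift along the tool's x, y, z in m, then the turn, a rotation vector about the tool's x, y, z in degrees. In form: [dx, dy, dz, wx, wy, wz, dx, dy, dz, wx, wy, wz, ...]. A call has 1 to 12 rows; each row shifts and turns the commanded pose from where the row before left it, along the tool's axes as they then stand; what a row does not reach is not made up. A row lasts 1/12 s, in which the tool goes at most 41.7 mm and 7.16 degrees, less where a joint would pass 70% of its speed; a pose out of reach is approached as far as the arm can. A call with a gripper value outside its range is refused whole. "hand" is the closure in counts, from 0 (fully open) to 255 (shut), set as the call begins (left out, the last holds). The fingers move at their own pace and stop on an object; "force" is the grip in N (left out, the last holds). Time passes only in rows, so rows that do not move let the fingers close. It gives the time, the measured TCP pose, the force and the opening at its end, in the units of the state.
- get_state(): the state, without advancing time (a new reading comes with each control period).
- camera(name): name is "scene" or "top" or "wrist"; returns the picture (400x640x3 uint8, blue, green, red); there is no depth.
- camera_info(name): a dict with "vertical_fov" (degrees; the focal length in pixels is half the picture's height over the tangent of half this angle, whatever the lens; pixels are square), "cx", "cy" (the principal point, pixels), "world_to_cam" (4x4, takes a point from world to camera coordinates); the wrist camera has in their place "hand_eye" (4x4, takes a point from camera to tool coordinates, whose origin is the TCP and whose axes are the flange's). Camera axes: x right, y up, looking along -z (the intrinsics and any distortion apply to the point x, -y, -z); pixel columns grow to the right and rows downward; lengths in m; the calibration is good to about 2 mm. A picture is of the moment at which its call begins: read the wrist's pose just before it. camera_info takes no time and is no camera call.
- hand_in(): hands the job in, once; it reports no verdict.
The state is a dict: "time_s": time; "q": joint angles; "joint_vel": joint speeds; "effort": joint torques, N m; "tcp_pos": TCP position; "tcp_rot": TCP orientation; "contact_force": force on the tool from outside, world axes, zero at the start; "torque": the same for the moment, N m; "gripper_width": opening from 0.0 (shut) to 1.0 (fully open).
Only numpy, scipy, OpenCV 4.12 (cv2) and the standard library are available. Lean on these libraries where they do the work, as an engineer would, in place of code of your own. Each camera call takes 0.05 s, during which the arm holds its last target.

TASK

Vent the circuit-board curing box: pull the round metal vent knob on the housing at its side fully out to its stop, then push it fully home again, keeping the lid shut meanwhile. Then lift the lid by its bar handle to 50 degrees (give or take 7) and finish while still holding it there with the gripper, so that the board inside can be inspected; the lid falls shut if let go. Leave everything else on the bench where it is.

Things in the scene. Friction and masses are not known exactly. Their poses are not given: they have to be found in the camera images.
- curing_box: Grey metal curing box, bolted down: 170 (x) x 200 (y) x 90 mm high under its lid; origin at the centre of that body's underside, front along its own -x, z up. A dark vent housing 130 x 130 x 80 mm high stands against its -y side (y -100 to -230 mm), front faces flush at x = -85 mm. A fixed rotary timer dial (34 mm across, y = +45, z = 45 mm) on the front is not the vent knob.
- vent_knob (a joint): Travel of the vent knob in m: 0 home (as it starts), 0.040 fully out, hard stops at both. It slides level and straight out of the front, along the box's own -x. An over-centre spring clicks it to both ends: leaving either end takes about 6 N up to mid-travel (0.020), past which it snaps on by itself.
- vent_knob_grip (a point): Middle of the vent knob's grip: a bare metal cylinder 28 mm across, 24 mm long, its axis along the slide, on a 10 mm rod in the vent housing's front. Home, this point is 34 mm in front of the face (22 mm of free rod between grip and face), at x = -119, y = -165, z = 56 mm in the box's frame. It moves with the knob.
- lid (a joint): Lid angle in rad: 0 shut, 50 degrees is 0.873; grows as the front edge rises; hard stop at 1.2. Free hinge: the lid (about 0.3 kg) falls shut from any angle when let go. Starts shut.
- lid_hinge (a point): Middle of the lid's hinge line, along the box's y on its far (+x) top rim: x = +85, y = 0, z = 90.5 mm in the box's frame.
- lid_handle (a point): Middle of the lid's handle: round steel bar 10 mm thick, 100 mm long, parallel to the hinge line, a post at each end. The lid is a plate 170 x 200 x 8 mm with amber window; the bar's axis is 36 mm above its top, 30 mm behind its front edge. Shut, this point is 140 mm from the hinge line towards the box's -x and 44 mm above it; it moves in an arc about the hinge.
- flux_jar: Bystander, loose, to be left alone: small round amber jar with metal cap, 48 mm across, 45 mm tall, standing in front of the curing box; origin at its middle underneath.
- spray_bottle: Bystander, loose, to be left alone: clear spray bottle with white cap, 48 mm across, 150 mm tall, standing to the +y side of the curing box; origin at its middle underneath.
- solder_spool: Bystander, loose, to be left alone: metal spool, 54 mm across, 40 mm tall, standing to the -y side of the vent housing; origin at its middle underneath.
- screwdriver: Bystander, loose, to be left alone: screwdriver about 150 mm long lying on the bench in front of the box, towards +y; origin at the underside of the tool, its axis along its own x.
- drive: Bystander, loose, to be left alone: flat metal disk drive, 100 x 70 x 9.5 mm, lying on the bench at the -y side; origin at its middle underneath.
- pen_cup: Bystander, loose, to be left alone: clear cup of pens, 80 mm across, 155 mm tall over the pens; origin at its middle underneath.

How it is judged:
On the way, in this order (a step that is already met when the one before it is completed fails the run):
1. the vent knob is pulled fully out (value of joint vent_knob above 0.036 m), for 0.1 s.
2. the vent knob is pushed fully home (value of joint vent_knob below 0.004 m), for 0.1 s.
At the end, for the whole second after the job is handed in: The lid stands still (under 0.1 rad/s) at 50 degrees give or take 7 (0.750 to 0.995 rad), carried by the gripper's fingers (over 0.4 N) and by none of the loose things, with the vent knob home (within 4 mm) (value of joint lid between 0.75 and 0.995 rad and velocity of joint lid between -0.1 and 0.1 rad/s and contact force between the fingers and lid above 0.4 N and value of joint vent_knob below 0.004 m and contact force between lid and flux_jar below 0.2 N and contact force between lid and spray_bottle below 0.2 N and contact force between lid and solder_spool below 0.2 N and contact force between lid and screwdriver below 0.2 N and contact force between lid and drive below 0.2 N and contact force between lid and pen_cup below 0.2 N); the arm keeps its last pose, push and grip.
It fails at once if the lid is raised (over 0.1 rad) before the vent knob is home again (value of joint lid above 0.1 rad and value of joint vent_knob above 0.006 m).
It fails at once if a bystander is moved more than 40 mm (distance of any of flux_jar, spray_bottle, solder_spool, screwdriver, drive, pen_cup from where it was at the start of the episode above 0.04 m).
It fails at once if a standing bystander is tipped over (angle between any of flux_jar, spray_bottle, solder_spool, pen_cup's own z axis and vertical above 0.5 rad).
It also fails if it takes over 48 s, if anything falls off the work surface, if the arm or the gripper's body presses on something with over 40 N, if the wrist force passes 120 N, or if a joint passes its speed limit or range.

## Working session

There is one attempt and no reset: what is moved stays moved. The work goes in short steps, Python scripts to look and compute and a tool call to move; the robot and the scene stay as the last step left them, time stands still between calls to the robot, and variables do not carry over. Pictures are saved under pics/ and viewed, and the job is handed in when it is done.

Besides the shell and the picture viewer there is one more tool, called after "Call:" by a JSON object that holds its "method" and its "body", one argument or row to a line. jog_arm: Moves the arm, as the interface text tells. Its arguments: {"type":"object","properties":{"steps":{"type":"array"},"hand":{"type":"number"},"force":{"type":"number"}},"required":["steps"]}

```bash
mkdir -p pics; ls
python3 - <<'E'
from rig import *
import cv2,numpy as np
np.set_printoptions(precision=4,suppress=True)
print(get_state(),grip_point_offset)
for n in ["scene","top","wrist"]:
    cv2.imwrite(f"pics/{n}0.png",camera(n)); print(n,camera_info(n))
E
```

```text
pics
{'time_s': 0.0, 'q': array([ 1.0878,  0.5372, -0.0045,  1.5389,  0.0026,  1.0673, -0.0712]), 'joint_vel': array([ 0.0014,  0.0013, -0.0005, -0.0003, -0.001 ,  0.0022, -0.0005]), 'effort': array([ -0.0002, -58.341 ,   1.0485, -25.9109,   0.0123,   0.0095,
        -0.0001]), 'tcp_pos': array([ 0.2629, -0.5938,  0.2058]), 'tcp_rot': array([ 0.9783,  0.207 , -0.0003, -0.0008]), 'contact_force': array([-0.4091, -0.0608,  1.0679]), 'torque': array([-0.0168, -0.0202, -0.0255]), 'gripper_width': 1.0008765279776435} 0.0187
scene {'vertical_fov': 42.42545601919133, 'cx': 324.34558133454556, 'cy': 201.7978101061037, 'world_to_cam': array([[-0.3357,  0.942 , -0.0049,  0.21  ],
       [-0.7571, -0.2667,  0.5963,  0.3887],
       [ 0.5604,  0.2039,  0.8027, -1.9182],
       [ 0.    ,  0.    ,  0.    ,  1.    ]])}
top {'vertical_fov': 55.67151720562755, 'cx': 317.1881503181632, 'cy': 197.22463767852864, 'world_to_cam': array([[-0.024 , -0.9997, -0.0054, -0.0041],
       [ 0.9924, -0.0245,  0.1204, -0.6239],
       [-0.1205, -0.0025,  0.9927, -1.1145],
       [ 0.    ,  0.    ,  0.    ,  1.    ]])}
wrist {'vertical_fov': 62.30113071674028, 'cx': 317.40958014574454, 'cy': 201.57739454663124, 'hand_eye': array([[ 0.0007,  0.9653,  0.2611,  0.0662],
       [ 1.    , -0.0006, -0.0004, -0.001 ],
       [-0.0002,  0.2611, -0.9653, -0.1671],
       [ 0.    ,  0.    ,  0.    ,  1.    ]])}
```

View pics/scene0.png

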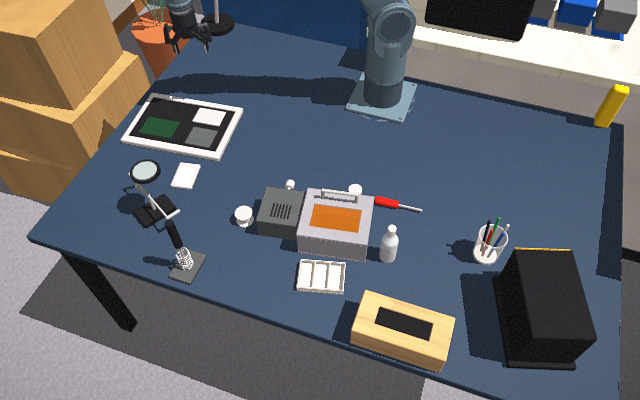

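View pics/top0.png

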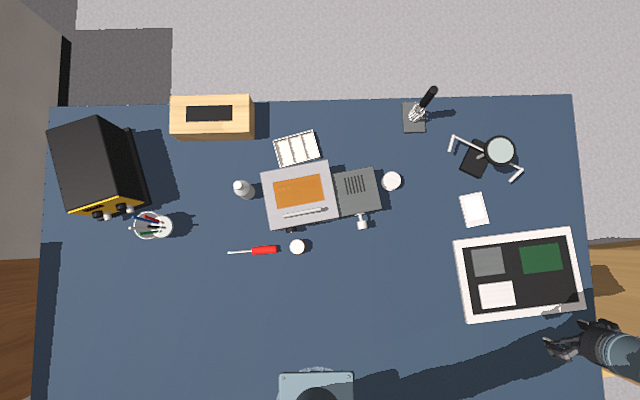

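View pics/wrist0.png

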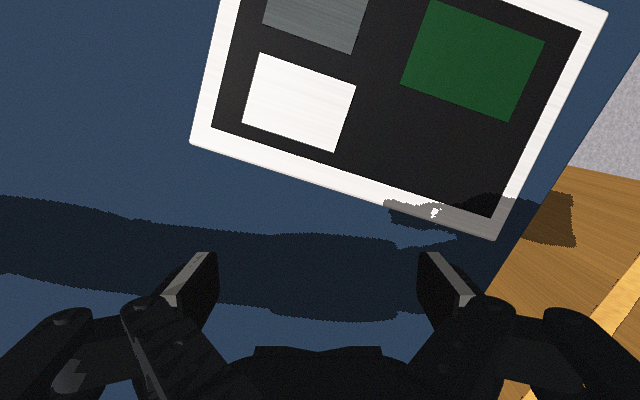

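Run:
```python
import cv2
t=cv2.imread("pics/top0.png")[140:260,220:420]; cv2.imwrite("pics/topz.png",cv2.resize(t,None,fx=4,fy=4,interpolation=cv2.INTER_CUBIC))
t=cv2.imread("pics/scene0.png")[165:275,225:425]; cv2.imwrite("pics/scenez.png",cv2.resize(t,None,fx=4,fy=4,interpolation=cv2.INTER_CUBIC))
```

```text
(no output)
```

View pics/topz.png

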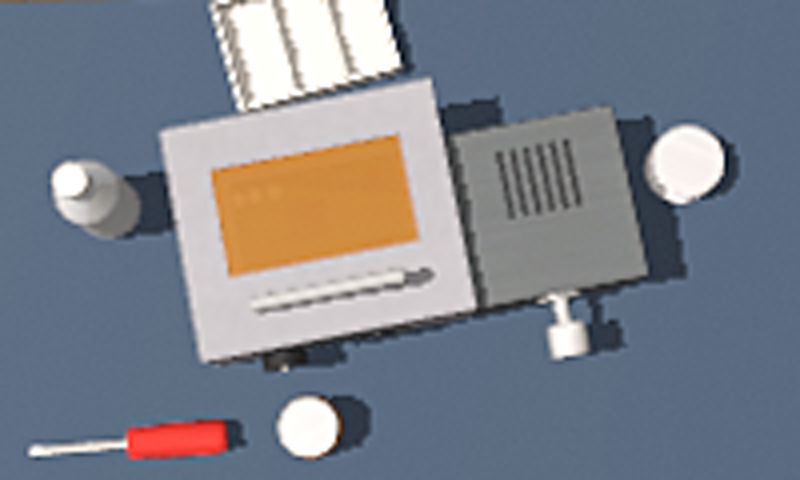

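View pics/scenez.png

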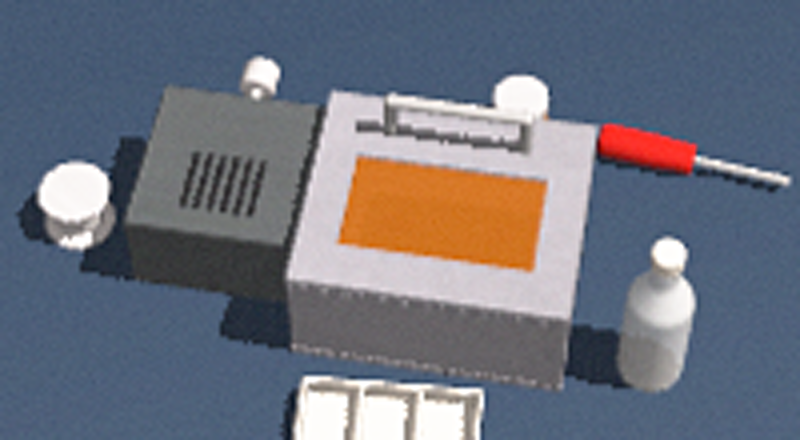

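```bash
cat > h.py <<'E'
import numpy as np,cv2
from rig import *
np.set_printoptions(precision=4,suppress=True)
from scipy.optimize import least_squares
from scipy.spatial.transform import Rotation as R
def proj(P,info,M=None):
    M=info["world_to_cam"] if M is None else M
    P=np.atleast_2d(P); c=P@M[:3,:3].T+M[:3,3]
    f=200/np.tan(np.radians(info["vertical_fov"])/2)
    return np.c_[info["cx"]+f*c[:,0]/-c[:,2], info["cy"]-f*c[:,1]/-c[:,2]]
def box2w(p,P):
    P=np.atleast_2d(P);c,s=np.cos(p[2]),np.sin(p[2])
    return np.c_[p[0]+c*P[:,0]-s*P[:,1],p[1]+s*P[:,0]+c*P[:,1],P[:,2]]
E
cat > fit.py <<'E'
from h import *
L=.0985;H=.08
B=np.array([[-.085,.1,L],[.085,.1,L],[.085,-.1,L],[-.085,-.1,L],[-.085,-.23,H],[.045,-.23,H]])
T=np.array([[205,362],[160,132],[430,80],[477,310],[648,272],[610,107]])/4-.375+[220,140]
S=np.array([[600,127],[570,318],[288,280],[330,90],[168,85],[130,222]])/4-.375+[225,165]
ti,si=camera_info("top"),camera_info("scene")
def r(p,w=(1,1)): 
    W=box2w(p,B); return np.r_[w[0]*(proj(W,ti)-T).ravel(),w[1]*(proj(W,si)-S).ravel()]
for w in [(1,1),(1,0),(0,1)]:
    o=least_squares(r,[.7,0,0],args=(w,)); print(w,o.x,np.degrees(o.x[2])); print(r(o.x).reshape(-1,2).T)
    if w==(1,1): p=o.x
np.save("p.npy",p)
print("knob",box2w(p,[-.119,-.165,.056]),"handle",box2w(p,[-.055,0,.1345]))
k=box2w(p,[-.119,-.165,.056])
print((proj(k,ti)-[220,140]+.375)*4,(proj(k,si)-[225,165]+.375)*4)
k=box2w(p,[-.055,0,.1345])
print((proj(k,ti)-[220,140]+.375)*4,(proj(k,si)-[225,165]+.375)*4)
E
python3 fit.py
```

```text
(1, 1) [0.6255 0.0358 0.1728] 9.899366508232484
[[-1.6598 -0.9656 -0.9909 -0.9596 -0.3511 -0.3315 -0.7743 -0.2002 -0.7677
   0.1655 -1.0487 -2.1192]
 [ 0.1937  0.1301 -0.1481 -0.5269  0.6936 -0.9998 -0.7918 -0.1703 -0.7598
  -0.3224 -0.8381 -0.4401]]
(1, 0) [0.6251 0.0332 0.1727] 9.893986904967962
[[-0.7703 -0.0875 -0.1116 -0.0688  0.5258  0.5369 -1.5673 -1.0512 -1.57
  -0.5851 -1.7656 -2.8717]
 [ 0.2922  0.2232 -0.0497 -0.4229  0.7994 -0.8983 -1.1055 -0.531  -1.1158
  -0.6327 -1.1451 -0.7801]]
(0, 1) [0.6264 0.0385 0.1733] 9.929601495761288
[[-2.6218 -1.9392 -1.9751 -1.9329 -1.3161 -1.3047  0.0351  0.6933  0.0532
   0.912  -0.3504 -1.3704]
 [-0.0896 -0.1362 -0.447  -0.8439  0.3605 -1.3188 -0.3246  0.37   -0.2034
   0.1599 -0.3484  0.1046]]
knob [[ 0.5366 -0.1472  0.056 ]] handle [[0.5713 0.0263 0.1345]]
[[565.5147 339.653 ]] [[258.4956  77.8766]]
[[325.587  290.1033]] [[457.6079 107.9898]]
```

Call:
{"method": "jog_arm", "body": {
  "steps": [0.024,-0.0165,0,0,0,0,0.024,-0.0165,0,0,0,0,0.024,-0.0165,0,0,0,0,0.024,-0.0165,0,0,0,0,0.024,-0.0165,0,0,0,0,0.024,-0.0165,0,0,0,0,0.024,-0.0165,0,0,0,0,0.024,-0.0165,0,0,0,0,0.024,-0.0165,0,0,0,0,0.024,-0.0165,0,0,0,0,0.024,-0.0165,0,0,0,0,0.024,-0.0165,0,0,0,0],
  "hand": 0
}}

```text
time_s: 1.15
tcp_pos: [0.4467, -0.2953, 0.2066]
tcp_rot: [0.978, 0.207, -0.0, -0.0]
contact_force: [0.3, -0.6, 0.2]
gripper_width: 1.001
```

Call:
{"method": "jog_arm", "body": {
  "steps": [0.024,-0.0165,0,0,0,0,0.024,-0.0165,0,0,0,0,0.024,-0.0165,0,0,0,0,0.024,-0.0165,0,0,0,0,0.024,-0.0165,0,0,0,0,0.024,-0.0165,0,0,0,0,0,0,0,0,0,5,0,0,0,0,0,5,0,0,0,0,0,4,0,0,0,0,0,0,0,0,0,0,0,0]
}}

```text
time_s: 2.07
tcp_pos: [0.5377, -0.1478, 0.2065]
tcp_rot: [0.996, 0.087, -0.0, 0.0]
contact_force: [0.2, -0.4, -0.3]
gripper_width: 1.0
```

Run:
```python
from h import *
s=get_state();print(s);p=np.load("p.npy")
im=camera("wrist");cv2.imwrite("pics/w1.png",im)
i=camera_info("wrist");T=np.eye(4);T[:3,:3]=R.from_quat(s["tcp_rot"]).as_matrix();T[:3,3]=s["tcp_pos"]
M=np.linalg.inv(T@i["hand_eye"])
for n,b in dict(knobmid=[-.119,-.165,.056],knobfront=[-.131,-.165,.056],kback=[-.107,-.165,.056],hcorner=[-.085,-.23,.08],lidcorner=[-.085,-.1,.0985],base=[-.085,-.165,.08]).items(): print(n,proj(box2w(p,b),i,M))
```

```text
{'time_s': 2.0667, 'q': array([ 0.2929,  0.3846, -0.1347,  1.7809,  0.0609,  0.9806, -1.262 ]), 'joint_vel': array([ 0.0091, -0.0009, -0.005 ,  0.0002, -0.0002, -0.0006,  0.0118]), 'effort': array([ -0.2898, -48.3063,  -0.5987, -24.5577,  -0.012 ,  -0.0001,
        -0.2312]), 'tcp_pos': array([ 0.5377, -0.1478,  0.2065]), 'tcp_rot': array([ 0.9962,  0.0873, -0.0003,  0.    ]), 'contact_force': array([ 0.2183, -0.4102, -0.3129]), 'torque': array([ 0.0047, -0.0292,  0.005 ]), 'gripper_width': 1.0000154090004123}
knobmid [[317.5341 182.8075]]
knobfront [[317.5011 194.7006]]
kback [[317.5678 170.6818]]
hcorner [[391.2966 150.8653]]
lidcorner [[239.2033 152.9923]]
base [[317.6539 150.6727]]
```

View pics/w1.png

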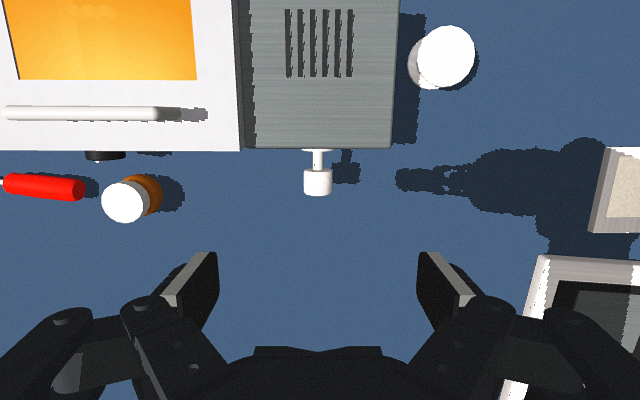

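Call:
{"method": "jog_arm", "body": {
  "steps": [0,0,0.019,0,0,0,0,0,0.019,0,0,0,0,0,0.019,0,0,0,0,0,0.019,0,0,0,0,0,0.019,0,0,0,0,0,0.019,0,0,0,0,0,0.019,0,0,0,0,0,0.019,0,0,0,0,0,0.019,0,0,0,0,0,0,0,0,0]
}}

```text
time_s: 2.95
tcp_pos: [0.5351, -0.1474, 0.0325]
tcp_rot: [0.996, 0.087, -0.003, -0.001]
contact_force: [-1.3, 0.0, -0.6]
gripper_width: 0.999
```

Call:
{"method": "jog_arm", "body": {
  "steps": [0,0,0,0,0,0,0,0,0,0,0,0,0,0,0,0,0,0,0,0,0,0,0,0,0,0,0,0,0,0,0,0,0,0,0,0,0,0,0,0,0,0,0,0,0,0,0,0,0,0,0,0,0,0,0,0,0,0,0,0],
  "hand": 255,
  "force": 50
}}

```text
time_s: 3.78
tcp_pos: [0.5386, -0.1478, 0.0368]
tcp_rot: [0.996, 0.086, 0.001, 0.0]
contact_force: [-2.0, 0.7, 7.2]
gripper_width: 0.253
```

Run:
```python
from h import *
s=get_state();print(s["tcp_pos"],s["contact_force"],s["gripper_width"])
cv2.imwrite("pics/w2.png",camera("wrist"))
```

```text
[ 0.5386 -0.1478  0.0368] [-1.9642  0.6658  7.1945] 0.25267533542347576
```

View pics/w2.png

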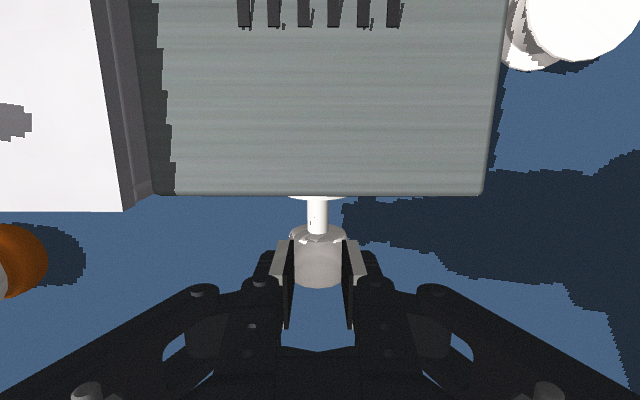

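Call:
{"method": "jog_arm", "body": {
  "steps": [-0.004,0,0,0,0,0,-0.004,0,0,0,0,0,-0.004,0,0,0,0,0,-0.004,0,0,0,0,0,-0.004,0,0,0,0,0,-0.004,0,0,0,0,0,-0.004,0,0,0,0,0,-0.004,0,0,0,0,0,-0.004,0,0,0,0,0,-0.004,0,0,0,0,0,-0.003,0,0,0,0,0,0,0,0,0,0,0]
}}

```text
time_s: 4.83
tcp_pos: [0.4991, -0.1547, 0.0369]
tcp_rot: [0.996, 0.087, 0.004, 0.0]
contact_force: [7.4, 2.8, -0.2]
gripper_width: 0.253
```

Run:
```python
from h import *
s=get_state();print(s["tcp_pos"],s["contact_force"],s["gripper_width"])
cv2.imwrite("pics/w3.png",camera("wrist"))
```

```text
[ 0.4991 -0.1547  0.0369] [ 7.4366  2.7624 -0.2498] 0.2532942374981089
```

View pics/w3.png

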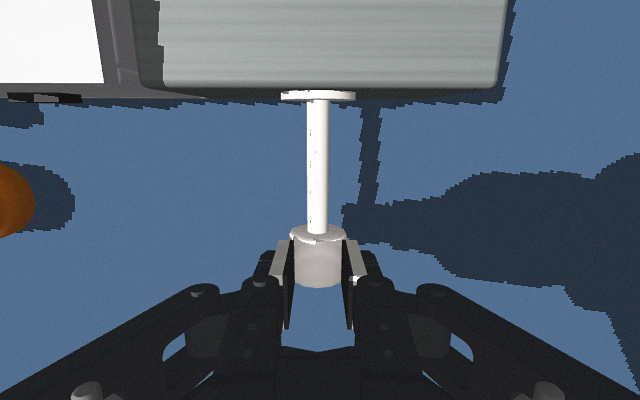

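Call:
{"method": "jog_arm", "body": {
  "steps": [-0.001,0,0,0,0,0,0,0,0,0,0,0,0,0,0,0,0,0]
}}

```text
time_s: 5.13
tcp_pos: [0.499, -0.1547, 0.037]
tcp_rot: [0.996, 0.087, 0.004, 0.0]
contact_force: [9.2, 3.1, -1.9]
gripper_width: 0.25
```

Call:
{"method": "jog_arm", "body": {
  "steps": [0.004,0,0,0,0,0,0.004,0,0,0,0,0,0.004,0,0,0,0,0,0.004,0,0,0,0,0,0.004,0,0,0,0,0,0.004,0,0,0,0,0,0.004,0,0,0,0,0,0.004,0,0,0,0,0,0.004,0,0,0,0,0,0.004,0,0,0,0,0,0.006,0,0,0,0,0,0,0,0,0,0,0]
}}

```text
time_s: 6.13
tcp_pos: [0.5385, -0.1479, 0.0366]
tcp_rot: [0.996, 0.086, -0.002, 0.0]
contact_force: [-5.1, 1.6, 14.8]
gripper_width: 0.256
```

Run:
```python
from h import *
s=get_state();print(s["tcp_pos"],s["contact_force"],s["gripper_width"])
cv2.imwrite("pics/w4.png",camera("wrist"))
```

```text
[ 0.5385 -0.1479  0.0366] [-5.138   1.5721 14.7966] 0.25552659253524557
```

View pics/w4.png

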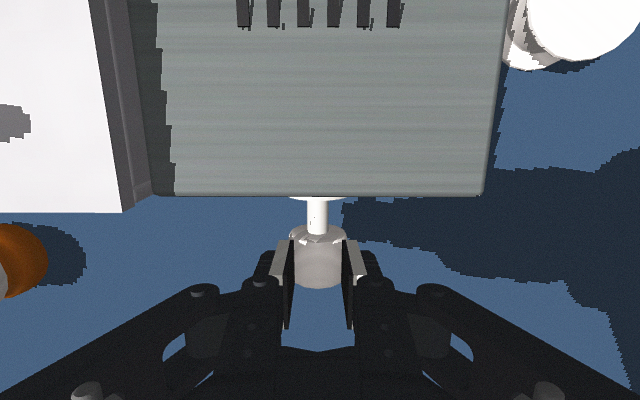

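Call:
{"method": "jog_arm", "body": {
  "steps": [0,0,0,0,0,0,0,0,0,0,0,0,0,0,0,0,0,0,0,0,0,0,0,0,0,0,0,0,0,0,0,0,0,0,0,0,0,0,0,0,0,0,0,0,0,0,0,0],
  "hand": 0
}}

```text
time_s: 6.85
tcp_pos: [0.5398, -0.1475, 0.0356]
tcp_rot: [0.996, 0.086, -0.0, -0.0]
contact_force: [-0.1, -0.3, 0.9]
gripper_width: 0.998
```

Call:
{"method": "jog_arm", "body": {
  "steps": [0,0,-0.015,0,0,0,0,0,-0.02,0,0,0,0,0,-0.02,0,0,0,0,0,-0.02,0,0,0,0,0,-0.02,0,0,0,0,0,-0.02,0,0,0,0,0,-0.02,0,0,0,0,0,-0.02,0,0,0,0,0,-0.02,0,0,0,0,0,-0.015,0,0,0,0,0,0,0,0,0]
}}

```text
time_s: 7.77
tcp_pos: [0.5419, -0.148, 0.229]
tcp_rot: [0.996, 0.086, 0.003, 0.001]
contact_force: [0.8, -0.1, -0.6]
gripper_width: 0.999
```

Run:
```python
from h import *
s=get_state();print(s["tcp_pos"],s["tcp_rot"],s["contact_force"],s["gripper_width"]);p=np.load("p.npy")
im=camera("wrist");cv2.imwrite("pics/w5.png",im)
h=box2w(p,[-.055,0,.1345])[0];print("handle",h)
RT=R.from_quat(s["tcp_rot"]).as_matrix()
d=h-s["tcp_pos"];d[2]=0;print(RT.T@d)
```

```text
[ 0.5419 -0.148   0.229 ] [0.9963 0.0861 0.0027 0.0009] [ 0.7645 -0.0655 -0.5845] 0.9988973081361816
handle [0.5713 0.0263 0.1345]
[ 0.0589 -0.1666 -0.0001]
```

View pics/w5.png

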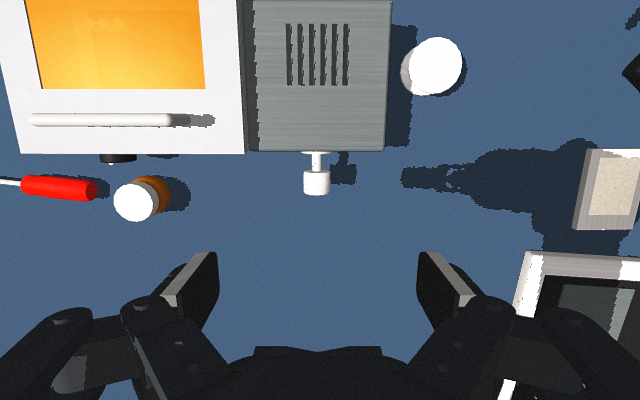

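Call:
{"method": "jog_arm", "body": {
  "steps": [0.0074,-0.0208,0,0,0,0,0.0074,-0.0208,0,0,0,0,0.0074,-0.0208,0,0,0,0,0.0074,-0.0208,0,0,0,0,0.0074,-0.0208,0,0,0,0,0.0074,-0.0208,0,0,0,0,0.0074,-0.0208,0,0,0,0,0.0074,-0.0208,0,0,0,0,0,0,0,0,0,-6,0,0,0,0,0,-6,0,0,0,0,0,-6]
}}

```text
time_s: 8.73
tcp_pos: [0.5687, 0.0272, 0.2241]
tcp_rot: [0.97, 0.244, -0.001, -0.0]
contact_force: [-1.1, -0.4, 0.4]
gripper_width: 1.0
```

Call:
{"method": "jog_arm", "body": {
  "steps": [0,0,0,0,0,-6,0,0,0,0,0,-6,0,0,0,0,0,-6,0,0,0,0,0,-6,0,0,0,0,0,-6,0,0,0,0,0,-6,0,0,0,0,0,-6,0,0,0,0,0,-6,0,0,0,0,0,-6,0,0,0,0,0,-6,0,0,0,0,0,-6,0,0,0,0,0,-6]
}}

```text
time_s: 9.73
tcp_pos: [0.5688, 0.0265, 0.2241]
tcp_rot: [0.641, 0.767, -0.001, -0.001]
contact_force: [-0.3, -1.0, 0.2]
gripper_width: 1.0
```

Call:
{"method": "jog_arm", "body": {
  "steps": [0,0,0,0,0,0,0,0,0,0,0,0]
}}

```text
time_s: 9.9
tcp_pos: [0.569, 0.0265, 0.2246]
tcp_rot: [0.645, 0.764, -0.0, -0.001]
contact_force: [-0.2, 1.0, -0.5]
gripper_width: 1.0
```

Run:
```python
from h import *
s=get_state();print(s["q"],s["tcp_pos"],s["tcp_rot"],s["contact_force"]);p=np.load("p.npy")
im=camera("wrist");cv2.imwrite("pics/w6.png",im)
h=box2w(p,[-.055,0,.1345])[0]
RT=R.from_quat(s["tcp_rot"]).as_matrix();print(RT)
d=h-s["tcp_pos"];print(RT.T@d)
i=camera_info("wrist");T=np.eye(4);T[:3,:3]=RT;T[:3,3]=s["tcp_pos"]
M=np.linalg.inv(T@i["hand_eye"])
print(proj(box2w(p,[[-.055,.05,.1345],[-.055,0,.1345],[-.055,-.05,.1345],[-.085,.1,.0985],[-.085,-.1,.0985]]),i,M))
```

```text
[ 0.2661  0.4309 -0.515   1.7131  0.237   1.0619 -0.157 ] [0.569  0.0265 0.2246] [ 0.6448  0.7644 -0.0005 -0.0008] [-0.1814  0.9909 -0.5458]
[[-0.1686  0.9857 -0.0019]
 [ 0.9857  0.1686  0.0003]
 [ 0.0006 -0.0018 -1.    ]]
[-0.0006  0.0024  0.0901]
[[320.3938 135.8315]
 [320.4162 199.1164]
 [320.4365 256.4831]
 [283.9184  71.6587]
 [289.8143 287.8685]]
```

View pics/w6.png

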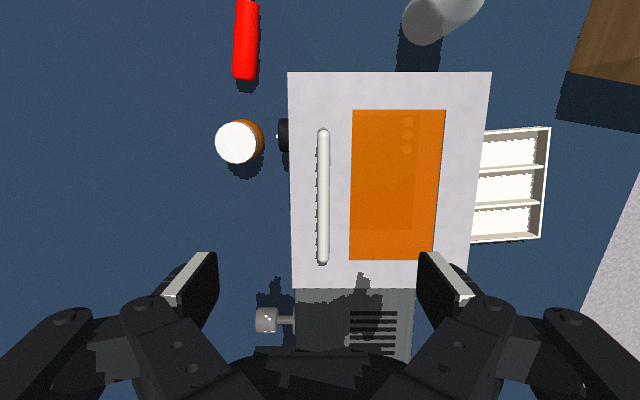

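Call:
{"method": "jog_arm", "body": {
  "steps": [0,0.0045,0.01,0,0,0,0,0,0.015,0,0,0,0,0,0.015,0,0,0,0,0,0.015,0,0,0,0,0,0.015,0,0,0,0,0,0.015,0,0,0,0,0,0.015,0,0,0,0,0,0.009,0,0,0,0,0,0,0,0,0,0,0,0,0,0,0]
}}

```text
time_s: 10.78
tcp_pos: [0.5739, 0.0275, 0.1162]
tcp_rot: [0.644, 0.765, -0.0, -0.0]
contact_force: [-0.1, 0.4, 0.8]
gripper_width: 1.001
```

Call:
{"method": "jog_arm", "body": {
  "steps": [0,0,0,0,0,0,0,0,0,0,0,0,0,0,0,0,0,0,0,0,0,0,0,0,0,0,0,0,0,0,0,0,0,0,0,0,0,0,0,0,0,0,0,0,0,0,0,0,0,0,0,0,0,0,0,0,0,0,0,0],
  "hand": 255,
  "force": 40
}}

```text
time_s: 11.62
tcp_pos: [0.5741, 0.0274, 0.1167]
tcp_rot: [0.644, 0.765, -0.0, -0.0]
contact_force: [-0.5, 0.2, -0.8]
gripper_width: -0.002
```

Run:
```python
from h import *
s=get_state();print(s["tcp_pos"],s["tcp_rot"],s["contact_force"],s["torque"],s["gripper_width"])
cv2.imwrite("pics/w7.png",camera("wrist"))
```

```text
[0.5741 0.0274 0.1167] [ 0.6436  0.7654 -0.     -0.    ] [-0.5167  0.167  -0.8033] [-0.0406  0.0913 -0.019 ] -0.002030499223599101
```

View pics/w7.png

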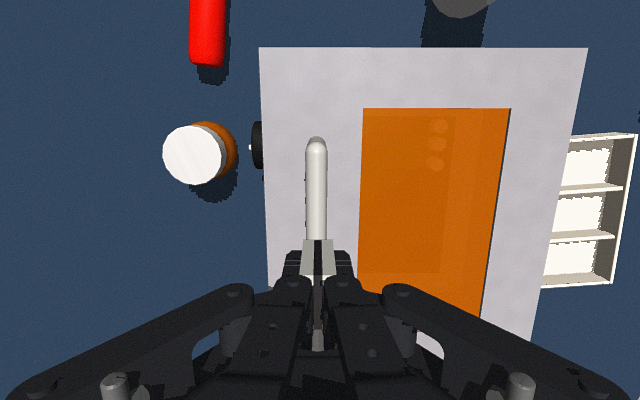

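Run:
```python
import cv2
a=cv2.imread("pics/w7.png")[190:360,240:400];cv2.imwrite("pics/w7z.png",cv2.resize(a,None,fx=3.5,fy=3.5,interpolation=cv2.INTER_CUBIC))
from rig import camera
cv2.imwrite("pics/s7z.png",cv2.resize(camera("scene")[110:275,225:425],None,fx=3.5,fy=3.5,interpolation=cv2.INTER_CUBIC))
```

```text
(no output)
```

View pics/w7z.png

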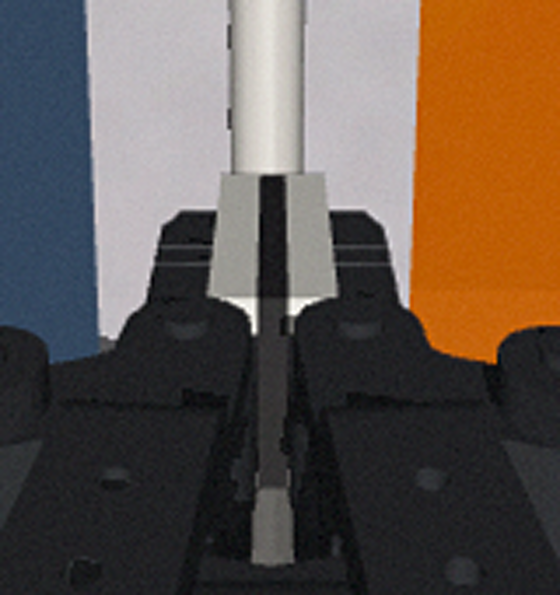

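View pics/s7z.png

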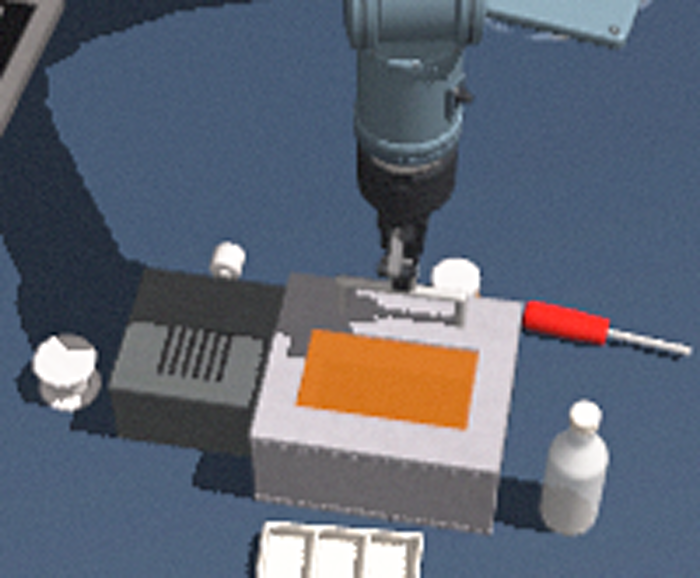

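Run:
```python
from h import *
s=get_state();p=np.load("p.npy");p[0]+=.0018
i=camera_info("wrist");H=np.linalg.inv(i["hand_eye"])
print("tcp,grasp",proj([[0,0,0],[.011,0,0],[0,0,-.019],[.011,0,-.019],[.011,.005,-.019],[.011,-.005,-.019]],i,H))
RT=R.from_quat(s["tcp_rot"]).as_matrix()
T=np.eye(4);T[:3,:3]=RT;T[:3,3]=s["tcp_pos"]
M=np.linalg.inv(T@i["hand_eye"])
for x in (-.055,):
  for z in (.1345,.1395,.1245):print(x,z,proj(box2w(p,[[x,.05,z],[x,0.01,z],[x,0,z],[x,-.05,z],[-.085,.1,.0985],[.085,.1,.0985]]),i,M).round(1).tolist())
```

```text
tcp,grasp [[317.4064 240.415 ]
 [317.4203 221.0844]
 [317.4161 255.0949]
 [317.4317 233.783 ]
 [327.9279 233.7887]
 [306.9353 233.7773]]
-0.055 0.1345 [[314.9, 153.1], [315.0, 236.5], [315.1, 255.7], [315.2, 343.0], [257.0, 47.3], [586.9, 47.5]]
-0.055 0.1395 [[314.8, 154.5], [315.0, 240.4], [315.0, 260.1], [315.1, 349.5], [257.0, 47.3], [586.9, 47.5]]
-0.055 0.1245 [[315.1, 150.6], [315.2, 229.4], [315.2, 247.6], [315.3, 330.9], [257.0, 47.3], [586.9, 47.5]]
```

Run:
```python
from h import *
i=camera_info("wrist");H=np.linalg.inv(i["hand_eye"])
for z in (0,-.013,-.03,-.04,-.05): print(z,proj([[.011,.0425,z],[-.011,.0425,z],[.011,.0,z],[-.011,.0,z]],i,H).round(0).tolist())
```

```text
0 [[397.0, 221.0], [395.0, 259.0], [317.0, 221.0], [317.0, 259.0]]
-0.013 [[403.0, 230.0], [401.0, 270.0], [317.0, 229.0], [317.0, 270.0]]
-0.03 [[413.0, 243.0], [409.0, 287.0], [317.0, 243.0], [317.0, 287.0]]
-0.04 [[420.0, 252.0], [416.0, 299.0], [317.0, 252.0], [317.0, 299.0]]
-0.05 [[428.0, 262.0], [423.0, 312.0], [317.0, 262.0], [317.0, 312.0]]
```

Call:
{"method": "jog_arm", "body": {
  "steps": [0,0,0,0,0,0,0,0,0,0,0,0,0,0,0,0,0,0,0,0,0,0,0,0,0,0,0,0,0,0,0,0,0,0,0,0,0,0,0,0,0,0,0,0,0,0,0,0,0,0,0,0,0,0],
  "hand": 0
}}

```text
time_s: 12.47
tcp_pos: [0.5741, 0.0274, 0.1167]
tcp_rot: [0.644, 0.765, -0.0, -0.0]
contact_force: [0.3, -0.0, -0.4]
gripper_width: 1.001
```

Call:
{"method": "jog_arm", "body": {
  "steps": [0,0,0.004,0,0,0,0,0,0.004,0,0,0,0,0,0.003,0,0,0,0,0,0.003,0,0,0,0,0,0,0,0,0]
}}

```text
time_s: 12.88
tcp_pos: [0.5735, 0.0273, 0.1018]
tcp_rot: [0.644, 0.765, -0.0, -0.001]
contact_force: [-0.3, 0.4, -0.4]
gripper_width: 1.0
```

Run:
```python
from h import *
s=get_state();print(s["tcp_pos"],s["contact_force"],s["gripper_width"])
cv2.imwrite("pics/w8.png",camera("wrist"))
```

```text
[0.5735 0.0273 0.1018] [-0.2842  0.3533 -0.4373] 0.9997280668385236
```

View pics/w8.png

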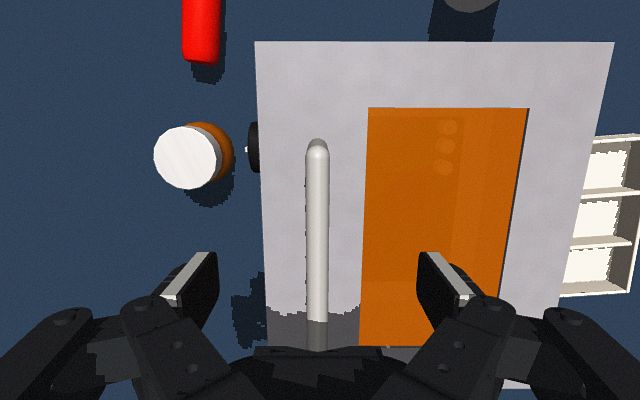

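Call:
{"method": "jog_arm", "body": {
  "steps": [0,0,0.004,0,0,0,0,0,0.004,0,0,0,0,0,0.003,0,0,0,0,0,0.002,0,0,0,0,0,0,0,0,0]
}}

```text
time_s: 13.35
tcp_pos: [0.5737, 0.0273, 0.0891]
tcp_rot: [0.644, 0.765, -0.0, -0.0]
contact_force: [0.9, -0.2, -0.0]
gripper_width: 0.999
```

Call:
{"method": "jog_arm", "body": {
  "steps": [0,0,0,0,0,0,0,0,0,0,0,0,0,0,0,0,0,0,0,0,0,0,0,0,0,0,0,0,0,0,0,0,0,0,0,0,0,0,0,0,0,0,0,0,0,0,0,0,0,0,0,0,0,0,0,0,0,0,0,0],
  "hand": 255,
  "force": 40
}}

```text
time_s: 14.18
tcp_pos: [0.5733, 0.0272, 0.0897]
tcp_rot: [0.644, 0.765, -0.001, -0.0]
contact_force: [-4.5, 0.2, 5.5]
gripper_width: 0.096
```

Run:
```python
from h import *
s=get_state();print(s["tcp_pos"],s["contact_force"],s["gripper_width"])
cv2.imwrite("pics/w9.png",camera("wrist"))
```

```text
[0.5733 0.0272 0.0897] [-4.4811  0.2456  5.5034] 0.09579260141315225
```

View pics/w9.png

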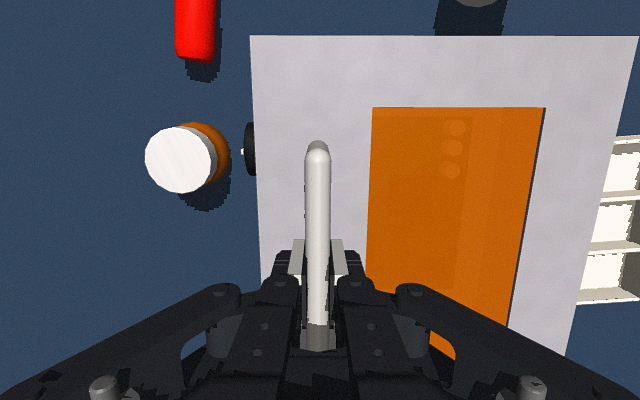

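Call:
{"method": "jog_arm", "body": {
  "steps": [0,0.0021,-0.006,0,0,0,0,0.0023,-0.006,0,0,0,0,0.0026,-0.0058,0,0,0,0,0.0028,-0.0058,0,0,0,0,0.0031,-0.0055,0,0,0,0,0.0033,-0.0055,0,0,0,0,0.0036,-0.0053,0,0,0,0,0.0037,-0.0052,0,0,0,0,0,0,0,0,0]
}}

```text
time_s: 14.98
tcp_pos: [0.596, 0.031, 0.1358]
tcp_rot: [0.644, 0.765, -0.002, -0.001]
contact_force: [-8.2, -1.2, 3.7]
gripper_width: 0.093
```

Run:
```python
from h import *
s=get_state();print(s["tcp_pos"],s["contact_force"],s["torque"],s["gripper_width"])
cv2.imwrite("pics/w10.png",camera("wrist"))
cv2.imwrite("pics/s10.png",cv2.resize(camera("scene")[110:275,225:425],None,fx=3.5,fy=3.5,interpolation=cv2.INTER_CUBIC))
```

```text
[0.596  0.031  0.1358] [-8.2175 -1.2291  3.6907] [-0.3213  2.138  -0.0338] 0.0930654135589649
```

View pics/w10.png

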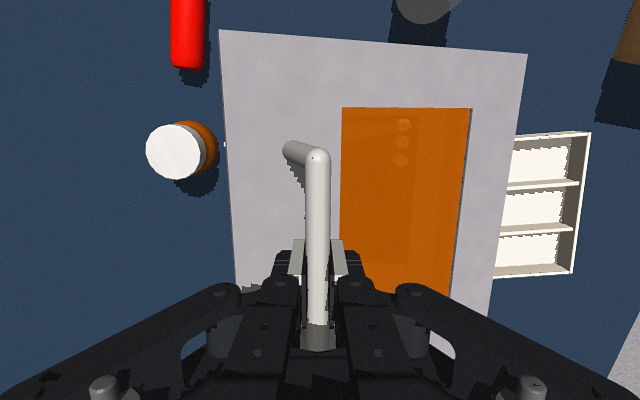

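View pics/s10.png

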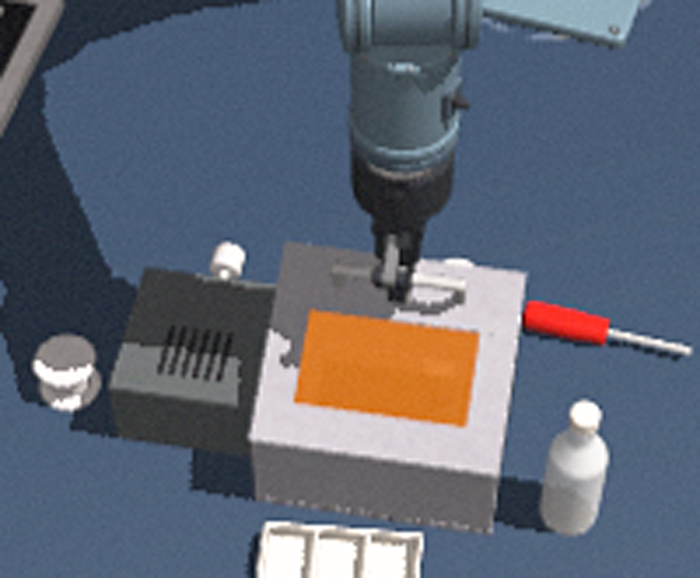

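Call:
{"method": "jog_arm", "body": {
  "steps": [0,0.004,-0.005,0,0,0,0,0.0042,-0.0048,0,0,0,0,0.0044,-0.0046,0,0,0,0,0.0046,-0.0045,0,0,0,0,0.0048,-0.0042,0,0,0,0,0.005,-0.004,0,0,0,0,0.0052,-0.0038,0,0,0,0,0.0053,-0.0036,0,0,0,0,0.0055,-0.0033,0,0,0,0,0.0056,-0.0031,0,0,0,0,0.0057,-0.0028,0,0,0,0,0.0058,-0.0026,0,0,0]
}}

```text
time_s: 16.08
tcp_pos: [0.657, 0.0416, 0.1835]
tcp_rot: [0.644, 0.765, 0.0, 0.001]
contact_force: [-5.2, -1.2, 6.9]
gripper_width: 0.102
```

Call:
{"method": "jog_arm", "body": {
  "steps": [0,0,0,0,0,0,0,0,0,0,0,0,0,0,0,0,0,0,0,0,0,0,0,0]
}}

```text
time_s: 16.42
tcp_pos: [0.6574, 0.0416, 0.1836]
tcp_rot: [0.644, 0.765, 0.001, 0.001]
contact_force: [-5.5, -0.8, 8.5]
gripper_width: 0.101
```

```bash
cat > chk.py <<'E'
from h import *
import sys
n=sys.argv[1]
s=get_state();print(s["tcp_pos"],s["tcp_rot"],s["contact_force"],s["torque"],s["gripper_width"])
p=np.load("p.npy");p[0]+=.001
cv2.imwrite(f"pics/w{n}.png",camera("wrist"))
im=camera("scene");si=camera_info("scene")
for th in (43,50,57):
    a=np.radians(th);c,sn=np.cos(a),np.sin(a)
    def L(u,v,y): # u from hinge towards front, v above
        return [.085-(u*c-v*sn),y,.0905+u*sn+v*c]
    P=box2w(p,[L(.17,.008,-.1),L(.17,.008,.1),L(0,.008,.1),L(0,.008,-.1),L(.14,.044,-.05),L(.14,.044,.05)])
    print(th,((proj(P,si)-[225,90]+.375)*3.5-.5).round().tolist())
z=cv2.resize(im[90:255,225:425],None,fx=3.5,fy=3.5,interpolation=cv2.INTER_CUBIC)
cv2.imwrite(f"pics/s{n}.png",z)
E
python3 chk.py 11
```

```text
[0.6574 0.0416 0.1836] [0.6437 0.7653 0.0006 0.0009] [-5.5247 -0.8171  8.4894] [-0.3993  1.4735 -0.0057] 0.10105086762297848
43 [[272.0, 301.0], [525.0, 334.0], [496.0, 548.0], [247.0, 512.0], [324.0, 351.0], [453.0, 368.0]]
50 [[267.0, 306.0], [524.0, 339.0], [496.0, 549.0], [247.0, 514.0], [320.0, 361.0], [450.0, 378.0]]
57 [[262.0, 313.0], [522.0, 347.0], [496.0, 550.0], [247.0, 515.0], [315.0, 374.0], [448.0, 392.0]]
```

View pics/w11.png

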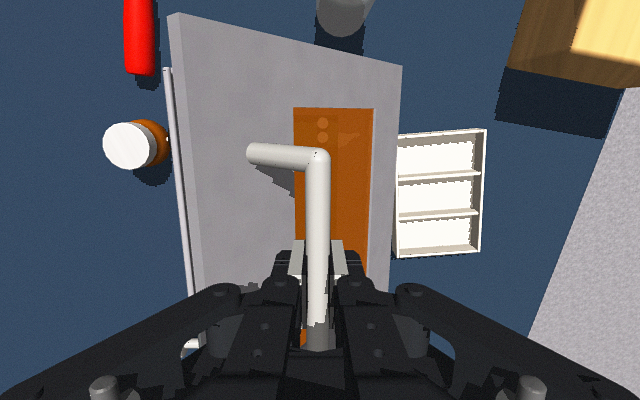

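View pics/s11.png

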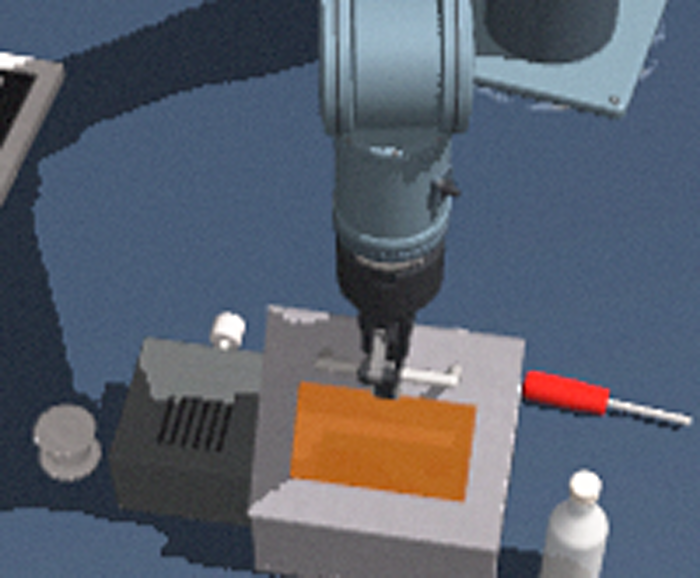

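Run:
```python
from h import *
t=camera("top");cv2.imwrite("pics/t12.png",cv2.resize(t[120:280,200:440],None,fx=3,fy=3,interpolation=cv2.INTER_CUBIC))
p=np.load("p.npy");s=get_state();print(s["tcp_pos"])
i=camera_info("wrist");T=np.eye(4);T[:3,:3]=R.from_quat(s["tcp_rot"]).as_matrix();T[:3,3]=s["tcp_pos"]
M=np.linalg.inv(T@i["hand_eye"])
for th in (43,50,57):
    a=np.radians(th);c,sn=np.cos(a),np.sin(a)
    L=lambda u,v,y:[.085-(u*c-v*sn),y,.0905+u*sn+v*c]
    print(th,proj(box2w(p,[L(.17,.008,.1),L(0,.008,.1),L(.14,.044,.05)]),i,M).round().tolist())
```

```text
[0.6573 0.0416 0.1836]
43 [[142.0, 22.0], [398.0, 65.0], [268.0, 157.0]]
50 [[168.0, 12.0], [399.0, 65.0], [308.0, 160.0]]
57 [[209.0, 1.0], [400.0, 65.0], [355.0, 162.0]]
```

View pics/t12.png

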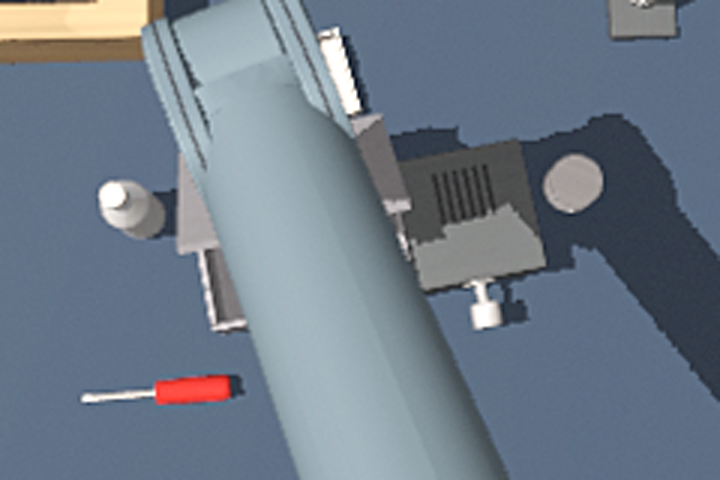

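```bash
python3 -c "
from rig import *
print(hand_in())"
```

```text
the job is handed in; nothing more can be done
None
```

The job is done and handed in at about 16.6 s of the 48 s allowed; `hand_in()` reports no verdict.

- **Vent knob:** I pulled it about 40 mm out to its stop, where the tool felt 8–10 N, then pushed it back home. The wrist view matched the one before the pull, and later scene and top views still show it home.
- **Lid:** It is held by its bar handle at about 51 degrees. The arc the gripper travelled and the wrist view give that figure, and the scene view agrees at about 50. The gripper was steady between the last readings, with a tool force of about 10 N.
- **Bystanders:** In the last pictures the screwdriver, spray bottle, spool and flux jar looked unmoved. I didn't check the drive or the pen cup again after the start; the arm did not go near either.

**What disagreed:**
- **Fingertips:** In the wrist camera they sit about 27 mm behind the reported TCP. My first grasp on the handle closed just above the bar without disturbing anything; I went 27 mm lower and it held. The knob grip was probably nearer the fingertips than planned, but it did not slip.
- **Box position:** The top and scene views differed by 2–5 mm, so I corrected it by about 2 mm from the wrist view before gripping the bar.

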